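# Open the runway barrier and send the trolley home

## Robot

A 6-joint arm with a two-finger parallel gripper is mounted at the origin on the work surface. World frame = base frame: x ahead of the robot, y to its left, z up, the work surface at z = 0. Lengths are in m, angles in degrees, forces in N, time in s.
With the tool pointing down it reaches from about 0.3 to 0.75 m from the base axis. Payload 8.5 kg.
Tool frame: the origin (TCP) lies at the very end of the fingers, on their centre line; the grasp point (between the pads) lies 19 mm behind it; z points along the fingers, y is the direction in which the jaws open and shut (so a half turn about z gives the same grasp; the last joint's range is limited). The gripper opens to 85 mm and grips with 20 to 120 N. Pads are 22 mm wide; open, the fingers measure 114 mm over their backs; the gripper's body (76 mm by 85 mm) begins 54 mm behind the grasp point. The pads swing forward as they close: fully open they stand 13 mm farther back than shut.
Start: joints at [55.617, 21.807, 74.336, -0, 83.858, -12.336], TCP at [0.206, 0.51, 0.231] pointing down, gripper open.
Joint ranges: [-178.18, 178.18], [-50.72, 133.34], [12.68, 142.11], [-81.47, 261.47], [9.98, 163.14], [-165.26, 165.26]. Speed limits (degrees/s): [136.94, 136.94, 180, 180, 180, 180].

## Interface

Orientations are given as a 3x3 rotation matrix whose columns are the frame's x, y, z axes.
In Python, from rig import env, vision, close_job, spotter gives the robot as it stands. The module is installed in compiled form; this text tells all that it offers.
- The arm moves only by the tool jog_arm, never from a script. Its argument "plan" is a list that holds one entry, the list of rows, each a list of 6 numbers: the shift along the tool's x, y, z in units of 40 mm (1.0 is 40 mm), then the turn, a rotation vector about the tool's x, y, z in units of 0.15 rad (1.0 is 0.15 rad). A call has 1 to 10 rows; each row shifts and turns the commanded pose from where the row before left it, along the tool's axes as they then stand; what a row does not reach is not made up. A row lasts 1/10 s, in which the tool goes at most 50 mm and 8.59 degrees, less where a joint would pass 70% of its speed; a pose out of reach is approached as far as the arm can. A call with a number of a shift or a turn outside -1 to 1 is refused whole. A call with a gripper value outside its range is refused whole. "grip" is the opening, from -1 (shut) to 1 (fully open), set as the call begins (left out, the last holds). The fingers move at their own pace and stop on an object; "squeeze" is the grip in N (left out, the last holds). Time passes only in rows, so rows that do not move let the fingers close. It gives the time, the measured TCP pose, the force and the opening at its end, in the units of the state.
- env.observe(): the state, without advancing time (a new reading comes with each control period).
- vision.get_image(name): name is "scene" or "top"; returns (picture, depth): 400x640x3 uint8, red, green, blue; 400x640 float32, m along the optical axis (not along the pixel's ray), 0 where there is no reading.
- vision.camera_info(name): a dict with "fx", "fy", "cx", "cy" (pixels), "rvec" (rotation vector, rad) and "tvec" (3), from world to camera coordinates, as OpenCV has them. Camera axes: x right, y down, z forward; pixel columns grow to the right and rows downward; lengths in m; the calibration is good to about 2 mm. A picture is of the moment at which its call begins. camera_info takes no time and is no camera call.
- close_job(): hands the job in, once; it reports no verdict.
Trained networks look in the newest picture that a camera, given by its name, has taken for a name from the list of things; names that differ only in an ending like _2 or _b are one class to them, and where a whole thing is asked for, a point or a joint stands for the part that bears it (a point fixed in the world has none). Each returns a list of dicts, best first, with "score" (0 to 1); they miss things now and then, are a little off and sometimes report something else, mostly with a low value. They report only what shows in the picture. A call takes as long as a camera call. They do not tell look-alikes from the thing itself.
- spotter.trace(camera, query): "pixels" (400x640 bool, what is visible of it) and "rect" ([left, top, right, bottom] in pixels, round what is visible of it).
The state is a dict: "time_s": time; "q": joint angles; "qvel": joint speeds; "joint_efforts": joint torques, N m; "position": TCP position; "tool_rot": TCP orientation; "ft_force": force on the tool from outside, world axes, zero at the start; "wrist_torque": the same for the moment, N m; "grip_width": finger opening in m.
Only numpy, scipy, OpenCV 4.12 (cv2) and the standard library are available. Lean on these libraries where they do the work, as an engineer would, in place of code of your own. Each camera call takes 0.05 s, during which the arm holds its last target.

## Task

On the lab bench's trolley runway, push the counterweighted barrier arm up with the fingertips, past its balance point, so that it stays fully raised by itself. Then push the trolley from behind along the runway, through the open gate, until it rests against the buffer at the far end. Only push: lift or tip nothing, and leave the jars, glassware and other things around it where they stand.

Things in the scene. Friction and masses are not known exactly. Their poses are not given: they have to be found in the camera images.
- runway: Fixed aluminium channel, 350 mm long, 88 wide (sizes here and below in mm); floor 8 above the bench, side rails 72 apart inside, tops 19 above the bench. Origin: on the bench (z 0), on the channel's centre line, straight below the barrier arm. x runs along it from the robot's side to the buffer, y left towards the barrier's post, z up. The channel spans x -195 to +155.
- pivot (a point): The arm's hinge axis (along the runway's x), at x 0, y +115, z 90 in the runway's frame; axes as the runway's. The post: two dark steel cheeks, 46 over both in x, 34 in y, tops 108 above the bench. Counterweight: a dark steel cylinder 40 across, 24 wide, its centre 40 beyond (+y) and 40 above the pivot when the arm is level.
- barrier (a joint): Barrier arm angle (rad): 0 level across the runway on its stop, grows as the free end rises, 1.6 (just past upright) fully raised on its upper stop. It balances near 0.85: let go below, it falls back to 0; above, it swings on to 1.6 by itself (within 2 s from 1.1) and stays (a push of about 1 N half-way up would bring it down). Raising it takes under 1 N at the free end.
- push_point (a point): Point on the arm's underside, mid-width, 215 from the pivot, 40 from the free end; moves with the arm, axes as the runway's at joint 0 (z: the arm's upper normal). The arm is a white bar 12 wide (x), 14 thick, reaching 255 from the pivot towards -y; level, its underside is 83 above the bench and its free end, at y -140, overhangs bare bench beside the runway.
- trolley: Loose trolley in the channel: wooden block 80 long (x), 66 wide, 50 tall, and fixed on it 14 ahead of its middle an upright steel cylinder 42 across, top 97 above the underside, too tall for the level arm. 0.2 to 0.4 kg; slides (wheels do not turn) at 1 to 5 N, 3 play each side. Origin: centre of its underside, x to the buffer. Starts on the robot's side of the arm.
- buffer (a point): Centre of the buffer's rubber face, where the trolley's front comes to rest: x +111, y 0, z 30 in the runway's frame (the trolley's origin is then at x +71).
- jar: Bystander: amber jar, 52 across, 70 tall, beside the runway beyond the barrier. Origin: centre of its underside.
- beaker: Bystander: glass beaker, 64 across, 85 tall, behind the post. Origin: centre of its underside.
- slotted_mass: Bystander: brass mass with a stem, 44 across, 50 tall, beside the runway on the robot's side. Origin: centre of its underside.
- jar_tall: Bystander: clear jar, 44 across, 90 tall, far to the left. Origin: centre of its underside.
- pencil: Bystander: pencil lying on the bench to the right, 10 across, 170 long. Origin: under its middle.
- eraser: Bystander: eraser 50 x 22 x 12 on the bench to the right. Origin: centre of its underside.
Not all that is in view belongs to the job. Of the things like the trolley, leave any that is blue; of the rest the larger one is meant.

How it is judged (in metres and radians):
On the way, in this order (a step that is already met when the one before it is completed fails the run):
1. the barrier arm is fully raised, while the trolley is still before it (value of joint barrier above 1.5 rad and x of trolley in the frame of runway below -0.02 m), for 0.2 s.
2. the trolley is home against the buffer with the arm still up (x of trolley in the frame of runway above 0.065 m and value of joint barrier above 1.5 rad), for 0.2 s.
At the end, for the whole second after the job is handed in: The barrier arm stands raised by itself (joint above 1.5 rad), and the trolley rests on the runway floor, upright (within 0.1 rad), with its front within 6 mm of the buffer, at rest (all of step 2 and linear speed of trolley below 0.02 m/s and z of trolley in the frame of runway below 0.013 m and angle between trolley's own z axis and vertical below 0.1 rad and velocity of joint barrier below 0.1 rad/s); the robot touches nothing.
It fails at once if the trolley is lifted off the runway (10 mm) or tipped (0.25 rad) (z of trolley in the frame of runway above 0.018 m or angle between trolley's own z axis and vertical above 0.25 rad).
It fails at once if the barrier arm is forced (over 25 N) (contact force between the arm and barrier above 25 N).
It fails at once if a bystander is moved by more than 25 mm (distance of any of jar, beaker, slotted_mass, jar_tall, pencil, eraser from where it was at the start of the episode above 0.025 m).
It also fails if it takes over 58 s, if anything falls off the work surface, if the arm or the gripper's body presses on something with over 40 N, if the wrist force passes 120 N, or if a joint passes its speed limit or range.

## Working session

There is one attempt and no reset: what is moved stays moved. The work goes in short steps, Python scripts to look and compute and a tool call to move; the robot and the scene stay as the last step left them, time stands still between calls to the robot, and variables do not carry over. Pictures are saved under pics/ and viewed, and the job is handed in when it is done.

Besides the shell and the picture viewer there is one more tool, called after "Call:" in YAML: its name, and indented under it one key for each argument. jog_arm: Moves the arm, as the interface text tells. Its arguments: {"type":"object","properties":{"plan":{"type":"array"},"grip":{"type":"number"},"squeeze":{"type":"number"}},"required":["plan"]}

```bash
mkdir -p pics; cat > h.py <<'E'
import numpy as np, cv2
from rig import env, vision, spotter
def cam(n):
    c=vision.camera_info(n); R,_=cv2.Rodrigues(np.array(c['rvec'],float)); return c,R,np.array(c['tvec'],float).ravel()
def save(n,f):
    im,d=vision.get_image(n); cv2.imwrite('pics/'+f,im[:,:,::-1]); return im,d
def cloud(n,d):
    c,R,t=cam(n); v,u=np.mgrid[0:400,0:640]
    P=np.stack([(u-c['cx'])/c['fx']*d,(v-c['cy'])/c['fy']*d,d],-1)
    return (P-t)@R
def proj(n,X):
    c,R,t=cam(n); p=np.atleast_2d(X)@R.T+t
    return np.c_[p[:,0]/p[:,2]*c['fx']+c['cx'],p[:,1]/p[:,2]*c['fy']+c['cy']]
E
python3 - <<'E'
from h import *
for n in('scene','top'):
    im,d=save(n,n+'0.png'); np.save(n+'0.npy',cloud(n,d)); np.save(n+'d0.npy',d)
    c,R,t=cam(n); print(n,-R.T@t)
    for q in('trolley','barrier','runway','jar','slotted_mass','beaker'):
        for r in spotter.trace(n,q): 
            P=cloud(n,d)[r['pixels']&(d>0)]
            print(n,q,r['score'],r['rect'],np.median(P,0).round(3),P.max(0).round(3))
s=env.observe(); print(s['time_s'],s['tool_rot'],s['position'])
E
```

```text
scene [ 0.99178912 -0.66291264  0.86614725]
scene trolley 0.87 [291.4, 210.8, 328.2, 243.6] [ 0.532 -0.069  0.056] [0.598 0.033 0.107]
scene trolley 0.83 [211.7, 206.3, 245.6, 253.5] [ 0.354 -0.191  0.048] [ 0.375 -0.143  0.1  ]
scene trolley 0.65 [234.7, 251.2, 262.6, 276.9] [ 0.466 -0.243  0.033] [ 0.481 -0.19   0.07 ]
scene trolley 0.45 [265.0, 172.3, 387.1, 277.6] [ 0.601 -0.031  0.009] [0.751 0.282 0.15 ]
scene barrier 0.89 [303.4, 169.9, 363.6, 259.8] [ 0.591 -0.015  0.096] [0.616 0.129 0.15 ]
scene runway 0.6 [268.1, 171.5, 386.8, 277.9] [ 0.602 -0.031  0.009] [0.752 0.284 0.15 ]
scene jar 0.64 [340.0, 268.1, 353.8, 294.4] [ 0.706 -0.155  0.049] [ 0.726 -0.076  0.073]
scene jar 0.46 [213.8, 325.6, 286.1, 336.2] [ 0.59  -0.376  0.007] [ 0.663 -0.333  0.012]
scene slotted_mass 0.45 [303.6, 194.6, 323.0, 209.6] [0.466 0.046 0.024] [0.484 0.071 0.05 ]
scene slotted_mass 0.24 [214.2, 326.0, 284.4, 338.4] [ 0.59  -0.376  0.007] [ 0.663 -0.338  0.012]
scene beaker 0.93 [375.3, 202.9, 396.1, 237.1] [0.679 0.076 0.056] [0.707 0.206 0.087]
top [ 0.37837932 -0.01340218  0.95783056]
top t
[... 383 characters left out ...]
.4, 393.1, 258.9] [ 0.586 -0.027  0.009] [0.757 0.137 0.152]
top runway 0.89 [257.5, 124.7, 391.9, 259.4] [ 0.584 -0.025  0.009] [0.752 0.153 0.152]
top jar 0.59 [360.6, 120.4, 378.3, 149.1] [ 0.691 -0.139  0.068] [ 0.723 -0.117  0.074]
top slotted_mass 0.5 [286.5, 219.6, 305.4, 241.8] [0.462 0.05  0.024] [0.487 0.075 0.052]
top slotted_mass 0.5 [457.6, 227.1, 475.9, 245.7] [ 0.444 -0.385  0.011] [ 0.468 -0.365  0.016]
top beaker 0.62 [265.0, 127.1, 294.0, 159.1] [0.688 0.092 0.046] [0.708 0.121 0.089]
0.7 [[-9.26866856e-01  3.75390238e-01 -3.06847727e-05]
 [ 3.75390238e-01  9.26866856e-01  5.94764497e-06]
 [ 3.06733867e-05 -6.00608914e-06 -1.00000000e+00]] [0.20643268 0.50975012 0.23134292]
```

View pics/scene0.png

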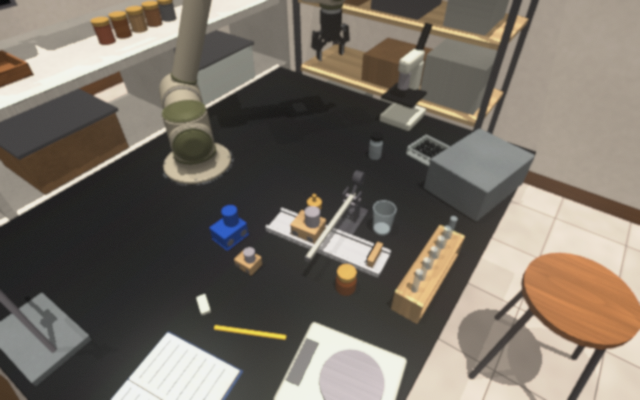

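View pics/top0.png

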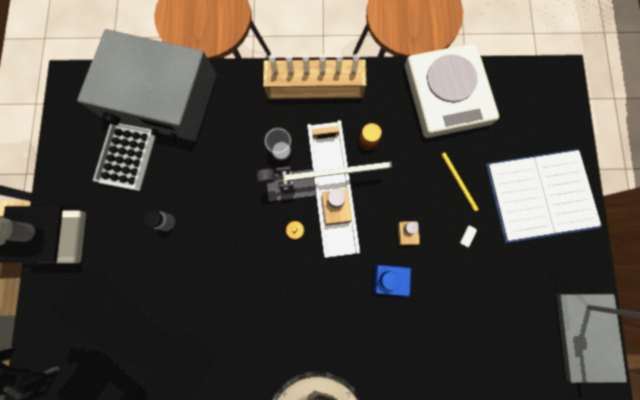

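```bash
python3 - <<'E'
from h import *
P=np.load('top0.npy').reshape(-1,3); d=np.load('topd0.npy').ravel()>0
Q=np.load('scene0.npy').reshape(-1,3)
im=cv2.imread('pics/top0.png').reshape(-1,3)
a=d&(P[:,2]>.085)&(P[:,2]<.105)&(im.min(1)>150)&(P[:,0]>.5)
A=P[a]; print('arm',len(A),A.min(0),A.max(0))
r=cv2.minAreaRect(A[:,:2].astype(np.float32)); print('armrect',r, cv2.boxPoints(r))
# trolley: wooden block top z~.058
for nm,C in(('top',P),('scene',Q)):
    b=(C[:,2]>.05)&(C[:,2]<.066)&(C[:,0]>.42)&(C[:,0]<.6)&(C[:,1]>-.13)&(C[:,1]<.03)
    r=cv2.minAreaRect(C[b][:,:2].astype(np.float32)); print(nm,'block',b.sum(),r)
    b=(C[:,2]>.098)&(C[:,2]<.115)&(C[:,0]>.42)&(C[:,0]<.58)&(C[:,1]>-.13)&(C[:,1]<.03)
    print('cyl',C[b].mean(0) if b.any() else None,b.sum(), C[b].min(0),C[b].max(0))
# rail tops
b=d&(P[:,2]>.015)&(P[:,2]<.023)&(P[:,0]>.38)&(P[:,0]<.8)&(P[:,1]>-.16)&(P[:,1]<.08)
r=cv2.minAreaRect(P[b][:,:2].astype(np.float32)); print('rail',b.sum(),r,cv2.boxPoints(r))
E
```

```text
arm 732 [ 0.51179969 -0.17821475  0.08509397] [0.66115388 0.10037382 0.10499227]
armrect ((0.5792964696884155, -0.0288868248462677), (0.2806951701641083, 0.12476904690265656), 78.85066986083984) [[ 0.4909508  -0.15452248]
 [ 0.61336505 -0.17864865]
 [ 0.6676421   0.09674883]
 [ 0.5452279   0.120875  ]]
top block 600 ((0.5176659822463989, -0.05301313474774361), (0.08009512722492218, 0.06583002209663391), 6.809738636016846)
cyl [ 0.53083761 -0.0511119   0.10430428] 246 [ 0.51179969 -0.07120518  0.098237  ] [ 0.55003728 -0.03155218  0.10806887]
scene block 358 ((0.5170554518699646, -0.05500229820609093), (0.0805823802947998, 0.0662536546587944), 7.4981818199157715)
cyl [ 0.53173276 -0.05433476  0.10306958] 152 [ 0.5101571  -0.07366163  0.09801747] [ 0.55085173 -0.03192321  0.10733431]
rail 897 ((0.5790701508522034, -0.020339861512184143), (0.23541834950447083, 0.3568584620952606), 79.8359603881836) [[ 0.3826693  -0.1047149 ]
 [ 0.7339274  -0.16768865]
 [ 0.775471    0.06403518]
 [ 0.42421287  0.12700893]]
```

```bash
python3 - <<'E'
from h import *
P=np.load('top0.npy').reshape(-1,3); d=np.load('topd0.npy').ravel()>0
Q=np.load('scene0.npy').reshape(-1,3)
I=cv2.imread('pics/top0.png').reshape(-1,3);J=cv2.imread('pics/scene0.png').reshape(-1,3)
for nm,C,im in(('top',P,I),('scene',Q,J)):
    b=(C[:,2]>.088)&(C[:,2]<.104)&(im.min(1)>120)&(C[:,0]>.55)&(C[:,0]<.65)&(C[:,1]>-.2)&(C[:,1]<.06)
    A=C[b]; l=cv2.fitLine(A[:,:2].astype(np.float32),cv2.DIST_HUBER,0,.01,.01).ravel()
    print(nm,'arm',b.sum(),l,'ang',np.degrees(np.arctan2(l[1],l[0])),A.min(0),A.max(0))
    b=(C[:,2]>.003)&(C[:,2]<.025)&(im.min(1)>90)&(C[:,0]>.36)&(C[:,0]<.8)&(abs(C[:,1]+.03)<.08)
    r=cv2.minAreaRect(C[b][:,:2].astype(np.float32)); print('runway',b.sum(),r)
    for yaw in (6,7,8,9):
        c,s=np.cos(np.radians(yaw)),np.sin(np.radians(yaw)); x=C[b][:,0]*c+C[b][:,1]*s; y=-C[b][:,0]*s+C[b][:,1]*c
        px=np.percentile(x,[.5,99.5]); py=np.percentile(y,[1,99]); m=np.array([px.mean()+.02,py.mean()])
        print(yaw,px.ptp() if hasattr(px,'ptp') else np.ptp(px),np.ptp(py),'origin',m[0]*c-m[1]*s,m[0]*s+m[1]*c)
E
```

```text
top arm 548 [ 0.11929461 -0.9928589   0.5955271  -0.05983926] ang -83.1486 [ 0.55003728 -0.18068553  0.08845824] [0.61655756 0.05999608 0.10210307]
runway 3412 ((0.5742193460464478, -0.014358922839164734), (0.3565254211425781, 0.15390942990779877), 6.84369421005249)
6 0.34676008181817847 0.13994803513281687 origin 0.5913539203704 -0.017443942337237235
7 0.3470734323449996 0.13996184180944693 origin 0.5909289048728015 -0.016403357455923473
8 0.34657432741929556 0.1424653004781178 origin 0.5902282533042216 -0.015970327246921073
9 0.3467591157631266 0.1462951224542828 origin 0.5897776722515196 -0.015887631823675002
scene arm 364 [ 0.11835858 -0.99297094  0.5972072  -0.06814154] ang -83.202614 [ 0.57654795 -0.17799585  0.08810041] [0.61470969 0.05892825 0.10000151]
runway 2498 ((0.5695170760154724, -0.014657683670520782), (0.3497266471385956, 0.15512990951538086), 6.728854179382324)
6 0.347103321804914 0.14235263807867618 origin 0.5909828841835639 -0.018771592443268557
7 0.3472711985519322 0.14323162637586487 origin 0.5903615431110772 -0.017250895611388664
8 0.34664114415148123 0.14687327139080167 origin 0.5899427923078457 -0.017136642590492746
9 0.3468182725437922 0.15097829582613925 origin 0.589559058774828 -0.017251903572071778
```

```bash
cat >> h.py <<'E'
yaw=np.radians(6.83); RW=np.array([[np.cos(yaw),-np.sin(yaw),0],[np.sin(yaw),np.cos(yaw),0],[0,0,1]]); O=np.array([.594,-.0448,0])
def torw(X): return (np.asarray(X)-O)@RW
def tow(X): return np.asarray(X)@RW.T+O
E
python3 - <<'E'
from h import *
for n in('top','scene'):
    C=torw(np.load(n+'0.npy').reshape(-1,3)); im=cv2.imread(f'pics/{n}0.png').reshape(-1,3)
    b=(abs(C[:,0]+.02)<.25)&(abs(C[:,1])<.06)&(C[:,2]>.003)&(C[:,2]<.024)&(im.min(1)>90)
    print(n,'runway x,y',np.percentile(C[b],[1,99],axis=0).round(4).tolist(), 'end',np.percentile(C[b][:,0],[0.3,99.7]))
    b=(abs(C[:,0]-.125)<.05)&(abs(C[:,1])<.05)&(C[:,2]>.03)&(C[:,2]<.06)
    print('buffer',b.sum(),np.percentile(C[b],[2,98],axis=0).round(4).tolist())
    b=(abs(C[:,0])<.04)&(abs(C[:,1]-.12)<.06)&(C[:,2]>.1)
    print('post',np.percentile(C[b],[2,98],axis=0).round(4).tolist())
    b=(abs(C[:,0])<.03)&(abs(C[:,1]+.1)<.1)&(C[:,2]>.085)&(C[:,2]<.11)&(im.min(1)>120)
    b&=abs(C[:,1]+.1)>0
    print('arm',np.percentile(C[b],[2,98],axis=0).round(4).tolist(), C[b][:,1].min())
    b=(C[:,2]>.052)&(C[:,2]<.064)&(abs(C[:,0]+.07)<.08)&(abs(C[:,1])<.06)
    print('trolley',np.percentile(C[b],[2,98],axis=0).round(4).tolist())
    for q in ('jar','slotted_mass','beaker','pencil','eraser'): pass
T=env.observe(); print(torw(T['position']))
for nm,p in (('mass',[.462,.05,0]),('jar',[.691,-.139,0]),('beaker',[.688,.092,0]),('blue',[.34,-.18,0]),('small',[.455,-.225,0])): print(nm,torw(p))
E
```

```text
top runway x,y [[-0.1921, -0.0416, 0.0038], [0.1525, 0.0538, 0.0212]] end [-0.19365335  0.15418643]
buffer 242 [[0.1112, -0.0308, 0.0312], [0.1324, 0.0349, 0.0465]]
post [[-0.0221, 0.1026, 0.1014], [0.022, 0.1738, 0.1508]]
arm [[-0.0057, -0.1335, 0.0887], [0.0065, -0.0027, 0.0994]] -0.13668760459721452
trolley [[-0.1158, -0.0309, 0.0536], [-0.0391, 0.0329, 0.0605]]
scene runway x,y [[-0.1925, -0.0439, 0.0033], [0.1525, 0.0556, 0.0218]] end [-0.19476296  0.15362906]
buffer 193 [[0.1106, -0.0344, 0.0311], [0.132, 0.0332, 0.0447]]
post [[-0.0214, 0.1017, 0.1007], [0.0218, 0.1701, 0.1489]]
arm [[-0.0065, -0.1311, 0.0858], [0.0058, -0.0015, 0.0982]] -0.13397204702138082
trolley [[-0.116, -0.033, 0.0526], [-0.0385, 0.03, 0.0626]]
[-0.31886765  0.59670569  0.23134292]
mass [-0.11978926  0.10982519  0.        ]
jar [ 0.085109   -0.10506711  0.        ]
beaker [0.1096017  0.12465034 0.        ]
blue [-0.26827596 -0.10403387  0.        ]
small [-0.15944365 -0.16239077  0.        ]
```

Call:
jog_arm:
  plan:
    - [[0, 0, -0.3, 0, 0, -0.84], [0, 0, -0.2, 0, 0, -0.84], [0, 0, 0, 0, 0, -0.84], [0, 0, 0, 0, 0, -0.83], [-0.35, -0.8, 0, 0, 0, 0], [-0.35, -0.9, 0, 0, 0, 0], [-0.35, -0.9, 0, 0, 0, 0], [-0.35, -0.9, 0, 0, 0, 0], [-0.35, -0.9, 0, 0, 0, 0], [-0.35, -0.9, 0, 0, 0, 0]]
  grip: -1

```text
time_s: 1.7
position: [0.3152, 0.3077, 0.2515]
tool_rot: [[-0.993, -0.118, 0.0], [-0.118, 0.993, 0.0], [-0.0, 0.0, -1.0]]
ft_force: [1.6, -0.3, 0.9]
grip_width: 0.0003
```

Call:
jog_arm:
  plan:
    - [[-0.35, -0.9, 0, 0, 0, 0], [-0.35, -0.9, 0, 0, 0, 0], [-0.35, -0.9, 0, 0, 0, 0], [-0.35, -0.9, 0, 0, 0, 0], [-0.35, -0.9, 0, 0, 0, 0], [-0.35, -0.9, 0, 0, 0, 0], [-0.35, -0.9, 0, 0, 0, 0], [-0.35, -0.9, 0, 0, 0, 0], [-0.3, -0.8, 0, 0, 0, 0], [0, 0, 0, 0, 0, 0]]

```text
time_s: 2.7
position: [0.477, 0.0027, 0.251]
tool_rot: [[-0.994, -0.114, 0.0], [-0.114, 0.994, -0.001], [-0.0, -0.001, -1.0]]
ft_force: [0.7, -0.2, 0.3]
grip_width: -0.0004
```

```bash
cat > st.py <<'E'
from h import *
s=env.observe(); R=RW.T@np.array(s['tool_rot'])
print('t',s['time_s'],'tcp_rw',torw(s['position']).round(4),'\n',R.round(3),'\nF',(RW.T@np.array(s['ft_force'])).round(2),'q',np.round(s['q'],1),'w',s['grip_width'])
E
python3 st.py
```

```text
t 2.7 tcp_rw [-0.1105  0.0611  0.251 ] 
 [[-1.     0.005  0.   ]
 [ 0.005  1.    -0.001]
 [-0.    -0.001 -1.   ]] 
F [ 0.63 -0.31  0.34] q [ -13.9   13.6   83.2   -0.    83.2 -110.4] w -0.0003971496449092961
```

Call:
jog_arm:
  plan:
    - [[0, -0.6, 0, 0, -0.8, 0], [0, -0.6, 0, 0, -0.8, 0], [0, -0.6, 0, 0, -0.8, 0], [0, -0.6, 0, 0, -0.8, 0], [0, -0.6, 0, 0, -0.8, 0], [0, -0.6, 0, 0, -0.8, 0], [0, -0.6, 0, 0, -0.8, 0], [0, -0.5, 0, 0, -0.8, 0], [0, 0, 0, 0, 0, 0], [0, 0, 0, 0, 0, 0]]

```text
time_s: 3.7
position: [0.5279, -0.1534, 0.3009]
tool_rot: [[-0.644, -0.07, 0.762], [-0.031, 0.997, 0.066], [-0.764, 0.019, -0.644]]
ft_force: [-0.0, 0.4, 0.1]
grip_width: 0.0003
```

```bash
python3 st.py; python3 -c "
from h import *
save('scene','scene1.png')"
```

```text
t 3.7 tcp_rw [-0.0786 -0.1     0.3009] 
 [[-0.643  0.049  0.764]
 [ 0.046  0.999 -0.025]
 [-0.764  0.019 -0.644]] 
F [0.05 0.44 0.14] q [ -45.6    5.   101.5   50.9   49.6 -165.2] w 0.0003065862365610102
```

View pics/scene1.png

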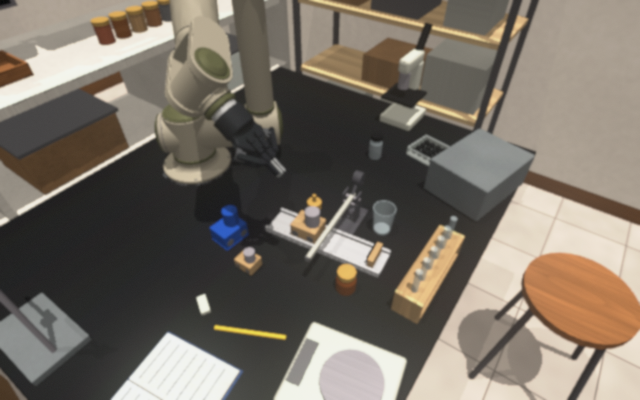

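Call:
jog_arm:
  plan:
    - [[0, 0, 0, 0, 0, 1], [0, 0, 0, 0, 0, 1], [0, 0, 0, 0, 0, 1], [0, 0, 0, 0, 0, 1], [0, 0, 0, 0, 0, 1], [0, 0, 0, 0, 0, 1], [0, 0, 0, 0, 0, 1], [0, 0, 0, 0, 0, 1], [0, 0, 0, 0, 0, 1], [0, 0, 0, 0, 0, 1]]

```text
time_s: 4.75
position: [0.5279, -0.1532, 0.3005]
tool_rot: [[-0.112, 0.638, 0.761], [0.993, 0.094, 0.067], [-0.029, 0.764, -0.645]]
ft_force: [-0.5, -1.1, -0.2]
grip_width: -0.0002
```

Call:
jog_arm:
  plan:
    - [[0, 0, 0, 0, 0, 1], [0, 0, 0, 0, 0, 1], [0, 0, 0, 0, 0, 1], [0, 0, 0, 0, 0, 1], [0, 0, 0, 0, 0, 1], [0, 0, 0, 0, 0, 1], [0, 0, 0, 0, 0, 1], [0, 0, 0, 0, 0, 1], [0, 0, 0, 0, 0, 1], [0, 0, 0, 0, 0, 1], [0, 0, 0, 0, 0, 0.94]]

```text
invalid input at $.plan[0]: expected 1 to 10 rows
```

```bash
python3 st.py
```

```text
t 4.75 tcp_rw [-0.0785 -0.0998  0.3005] 
 [[ 0.007  0.645  0.764]
 [ 1.     0.018 -0.024]
 [-0.029  0.764 -0.645]] 
F [-0.65 -1.   -0.19] q [-45.6   5.  101.5  50.9  49.5 -78.9] w -0.0001856513411882752
```

Call:
jog_arm:
  plan:
    - [[0, 0, 0, 0, 0, 1], [0, 0, 0, 0, 0, 1], [0, 0, 0, 0, 0, 1], [0, 0, 0, 0, 0, 1], [0, 0, 0, 0, 0, 1], [0, 0, 0, 0, 0, 1], [0, 0, 0, 0, 0, 1], [0, 0, 0, 0, 0, 1], [0, 0, 0, 0, 0, 1], [0, 0, 0, 0, 0, 1]]

```text
time_s: 5.75
position: [0.5279, -0.1532, 0.3005]
tool_rot: [[0.629, 0.157, 0.762], [0.164, -0.984, 0.067], [0.76, 0.083, -0.645]]
ft_force: [0.0, -0.2, 0.8]
grip_width: 0.0
```

```bash
cat >> h.py <<'E'
from scipy.spatial.transform import Rotation as Rot
def plan(target, pitch, flip=True):
    """target tcp in runway frame, pitch deg below horizontal -> shift (units, tool axes at target orientation) and rotvec units"""
    s=env.observe(); R=RW.T@np.array(s['tool_rot']); a=np.radians(pitch)
    z=np.array([np.cos(a),0,-np.sin(a)]); y=np.array([0,-1,0]) if flip else np.array([0,1,0]); Rt=np.c_[np.cross(y,z),y,z]
    d=np.array(target)-torw(s['position'])
    print('d_rw',d.round(4),'shift in present axes',(R.T@d/.04).round(2),'in target axes',(Rt.T@d/.04).round(2),'turn',(Rot.from_matrix(R.T@Rt).as_rotvec()/.15).round(2)); return Rt
E
python3 st.py; python3 -c "
from h import *
plan([-.09,-.11,.20],32)"
```

```text
t 5.75 tcp_rw [-0.0785 -0.0998  0.3005] 
 [[ 0.644  0.039  0.764]
 [ 0.088 -0.996 -0.024]
 [ 0.76   0.083 -0.645]] 
F [ 0.02 -0.24  0.84] q [-45.6   5.  101.5  50.9  49.5   7. ] w 2.6756050642599854e-05
d_rw [-0.0115 -0.0102 -0.1005] shift in present axes [-2.12  0.03  1.41] in target axes [-2.28  0.26  1.09] turn [0.12 0.96 0.6 ]
```

Call:
jog_arm:
  plan:
    - [[0, 0, 0, 0.06, 0.48, 0.3], [0, 0, 0, 0.06, 0.48, 0.3], [-0.5, 0, 0.25, 0, 0, 0], [-0.5, 0, 0.25, 0, 0, 0], [-0.5, 0.1, 0.25, 0, 0, 0], [-0.5, 0.1, 0.25, 0, 0, 0], [0, 0, 0, 0, 0, 0]]

```text
time_s: 6.45
position: [0.5204, -0.1626, 0.2097]
tool_rot: [[0.527, 0.123, 0.841], [0.066, -0.992, 0.103], [0.847, 0.001, -0.531]]
ft_force: [-0.1, 0.7, 0.6]
grip_width: 0.0
```

```bash
python3 st.py; python3 -c "
from h import *
plan([-.08,-.105,.052],32)"
```

```text
t 6.45 tcp_rw [-0.0871 -0.1082  0.2097] 
 [[ 0.531  0.004  0.847]
 [ 0.003 -1.     0.003]
 [ 0.847  0.001 -0.531]] 
F [-0.04  0.68  0.58] q [-51.1  14.5 115.3  80.4  46.8 -26.6] w 3.297433454476262e-05
d_rw [ 0.0071  0.0032 -0.1577] shift in present axes [-3.24 -0.08  2.25] in target axes [-3.25 -0.08  2.24] turn [-0.02  0.01  0.02]
```

Call:
jog_arm:
  plan:
    - [[-0.4, 0, 0.28, 0, 0, 0], [-0.4, 0, 0.28, 0, 0, 0], [-0.4, 0, 0.28, 0, 0, 0], [-0.4, 0, 0.28, 0, 0, 0], [-0.4, 0, 0.28, 0, 0, 0], [-0.4, 0, 0.28, 0, 0, 0], [-0.4, 0, 0.28, 0, 0, 0], [-0.45, 0, 0.28, 0, 0, 0], [0, 0, 0, 0, 0, 0]]

```text
time_s: 7.35
position: [0.5289, -0.1629, 0.0536]
tool_rot: [[0.525, 0.123, 0.842], [0.067, -0.992, 0.103], [0.849, 0.003, -0.529]]
ft_force: [-1.1, 0.7, -0.3]
grip_width: -0.0003
```

```bash
python3 st.py; python3 -c "
from h import *
plan([.002,-.105,.052],32)
save('scene','scene2.png')"
```

```text
t 7.35 tcp_rw [-0.0787 -0.1095  0.0536] 
 [[ 0.529  0.004  0.849]
 [ 0.004 -1.     0.002]
 [ 0.849  0.003 -0.529]] 
F [-0.97  0.78 -0.28] q [-50.1  37.7 123.3 110.3  49.4 -69.1] w -0.00030197602607844195
d_rw [ 0.0807  0.0045 -0.0016] shift in present axes [ 1.03 -0.1   1.73] in target axes [ 1.03 -0.11  1.73] turn [-0.02 -0.01  0.03]
```

View pics/scene2.png

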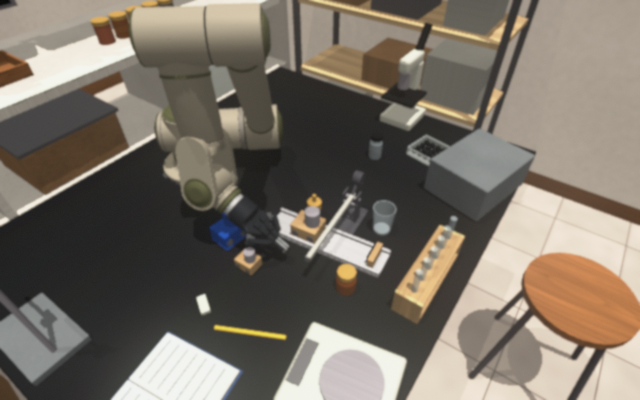

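Call:
jog_arm:
  plan:
    - [[0.25, 0, 0.42, 0, 0, 0], [0.26, 0, 0.43, 0, 0, 0], [0.26, 0, 0.44, 0, 0, 0], [0.26, 0, 0.44, 0, 0, 0], [0, 0, 0, 0, 0, 0]]

```text
time_s: 7.9
position: [0.6107, -0.1531, 0.0557]
tool_rot: [[0.52, 0.124, 0.845], [0.072, -0.992, 0.102], [0.851, 0.008, -0.524]]
ft_force: [-0.2, -0.2, -0.2]
grip_width: -0.0002
```

```bash
python3 st.py; python3 -c "
from h import *
save('scene','scene3.png');save('top','top3.png')
im=cv2.imread('pics/scene3.png'); cv2.imwrite('pics/scene3c.png',cv2.resize(im[150:310,180:420],None,fx=3,fy=3))"
```

```text
t 7.9 tcp_rw [ 0.0037 -0.1095  0.0557] 
 [[ 0.524  0.006  0.851]
 [ 0.01  -1.     0.   ]
 [ 0.851  0.008 -0.524]] 
F [-0.23 -0.16 -0.16] q [-40.3  38.9 112.4 112.3  42.4 -59.1] w -0.00017357238245723552
```

View pics/scene3c.png

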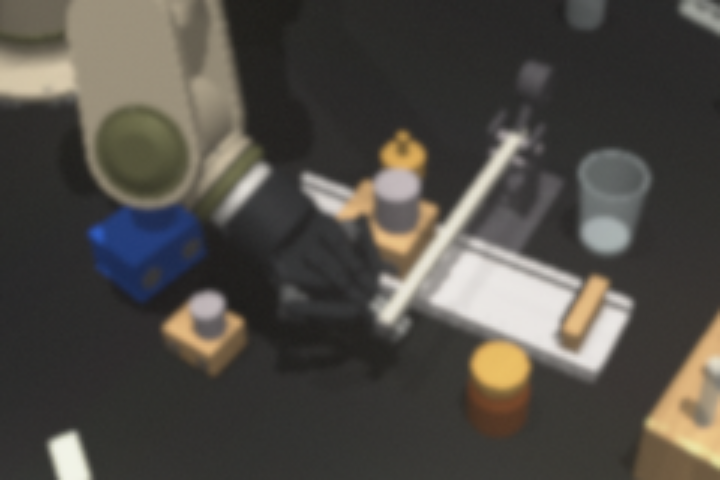

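View pics/top3.png

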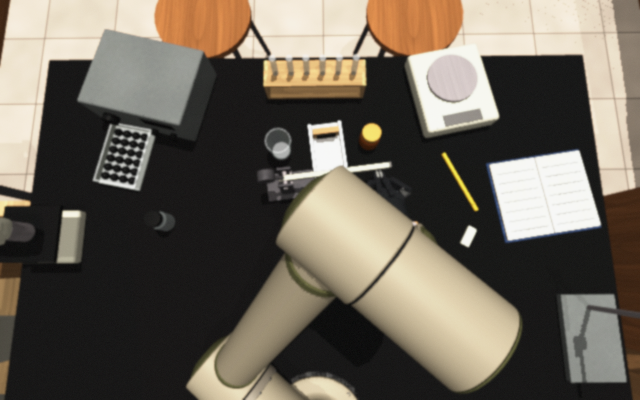

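```bash
cat > arc.py <<'E'
from h import *
s=env.observe(); R=RW.T@np.array(s['tool_rot']); p=torw(s['position'])
th=np.r_[0,np.arange(.04,1.21,.06)]
r=.211-.013*th
pts=np.c_[np.full(len(th),.004),.115-r*np.cos(th)-.007*np.sin(th)-.012,.09+r*np.sin(th)-.007*np.cos(th)-.017]
print(pts[[0,5,10,15,-1]].round(3))
d=np.diff(np.vstack([p,pts]),axis=0)@R/.04
for a,b in zip(th,d): print(round(a,2),b.round(2))
E
python3 arc.py
```

```text
[[ 0.004 -0.108  0.066]
 [ 0.004 -0.098  0.124]
 [ 0.004 -0.071  0.179]
 [ 0.004 -0.03   0.222]
 [ 0.004  0.022  0.251]]
0.0 [ 0.27 -0.03 -0.1 ]
0.04 [ 0.18 -0.01 -0.11]
0.1 [ 0.27 -0.03 -0.17]
0.16 [ 0.26 -0.05 -0.16]
0.22 [ 0.26 -0.07 -0.16]
0.28 [ 0.26 -0.08 -0.16]
0.34 [ 0.25 -0.1  -0.15]
0.4 [ 0.24 -0.12 -0.15]
0.46 [ 0.24 -0.13 -0.15]
0.52 [ 0.23 -0.15 -0.14]
0.58 [ 0.22 -0.17 -0.13]
0.64 [ 0.21 -0.18 -0.13]
0.7 [ 0.2  -0.19 -0.12]
0.76 [ 0.19 -0.21 -0.12]
0.82 [ 0.18 -0.22 -0.11]
0.88 [ 0.16 -0.23 -0.1 ]
0.94 [ 0.15 -0.24 -0.09]
1.0 [ 0.14 -0.25 -0.08]
1.06 [ 0.13 -0.26 -0.08]
1.12 [ 0.11 -0.27 -0.07]
1.18 [ 0.1  -0.27 -0.06]
```

Call:
jog_arm:
  plan:
    - [[0.14, 0, -0.08, 0, 0, 0], [0.14, 0, -0.08, 0, 0, 0], [0.1, 0, -0.06, 0, 0, 0], [0.1, -0.01, -0.06, 0, 0, 0], [0.2, -0.02, -0.12, 0, 0, 0], [0.26, -0.05, -0.16, 0, 0, 0], [0.26, -0.07, -0.16, 0, 0, 0], [0, 0, 0, 0, 0, 0]]

```text
time_s: 8.8
position: [0.609, -0.1474, 0.1108]
tool_rot: [[0.521, 0.122, 0.845], [0.07, -0.993, 0.1], [0.85, 0.007, -0.526]]
ft_force: [0.4, 0.9, -0.8]
grip_width: -0.0001
```

```bash
python3 st.py; python3 -c "
from h import *
save('scene','scene4.png')
im=cv2.imread('pics/scene4.png'); cv2.imwrite('pics/scene4c.png',cv2.resize(im[150:310,180:420],None,fx=3,fy=3))"
```

```text
t 8.8 tcp_rw [ 0.0027 -0.1037  0.1108] 
 [[ 0.526  0.003  0.85 ]
 [ 0.008 -1.    -0.001]
 [ 0.85   0.007 -0.526]] 
F [ 0.51  0.8  -0.78] q [-39.8  31.6 111.2 103.4  39.4 -46.6] w -6.036519373442245e-05
```

View pics/scene4c.png

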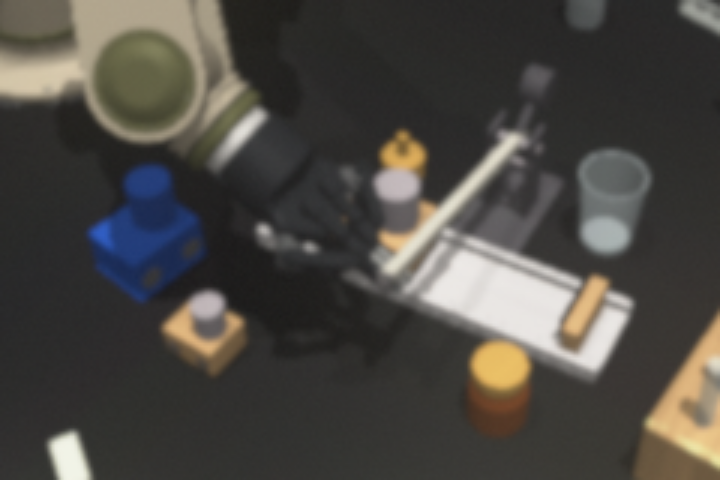

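The picture shows the arm lifted (free end now at crop (390,270)) and lying on the fingers. I'll continue the arc.

Call:
jog_arm:
  plan:
    - [[0.27, -0.08, -0.12, 0, 0, 0], [0.26, -0.1, -0.14, 0, 0, 0], [0.24, -0.12, -0.14, 0, 0, 0], [0.24, -0.13, -0.14, 0, 0, 0], [0.23, -0.15, -0.14, 0, 0, 0], [0.22, -0.17, -0.13, 0, 0, 0], [0.21, -0.18, -0.13, 0, 0, 0], [0.2, -0.19, -0.12, 0, 0, 0], [0.19, -0.21, -0.12, 0, 0, 0], [0.18, -0.22, -0.11, 0, 0, 0]]

```text
time_s: 9.85
position: [0.6044, -0.0848, 0.2118]
tool_rot: [[0.524, 0.122, 0.843], [0.068, -0.993, 0.101], [0.849, 0.005, -0.528]]
ft_force: [-0.8, -1.0, 0.5]
grip_width: -0.0001
```

```bash
python3 st.py; python3 -c "
from h import *
save('scene','scene5.png')
im=cv2.imread('pics/scene5.png'); cv2.imwrite('pics/scene5c.png',cv2.resize(im[120:310,180:420],None,fx=3,fy=3))"
```

```text
t 9.85 tcp_rw [ 0.0056 -0.041   0.2118] 
 [[ 0.528  0.003  0.849]
 [ 0.005 -1.    -0.   ]
 [ 0.849  0.005 -0.528]] 
F [-0.96 -0.93  0.5 ] q [-32.9  18.1 108.8  86.7  32.9 -20.1] w -0.00011182095216114291
```

View pics/scene5c.png

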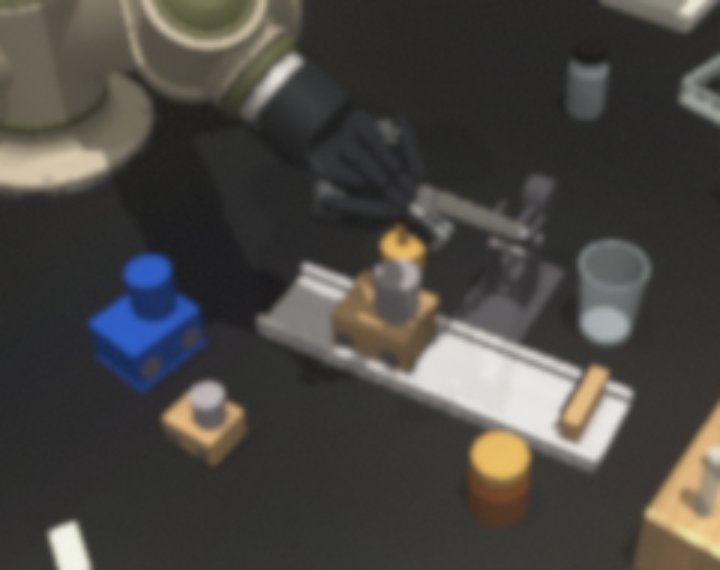

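Arm is about 0.8 rad up on the fingers, and the trolley hasn't moved. Continuing past the balance point.

Call:
jog_arm:
  plan:
    - [[0.16, -0.23, -0.1, 0, 0, 0], [0.15, -0.24, -0.09, 0, 0, 0], [0.14, -0.25, -0.08, 0, 0, 0], [0.13, -0.26, -0.08, 0, 0, 0], [0.11, -0.27, -0.07, 0, 0, 0], [0.1, -0.27, -0.06, 0, 0, 0], [0.08, -0.27, -0.05, 0, 0, 0], [0, 0, 0, 0, 0, 0], [0, 0, 0, 0, 0, 0]]

```text
time_s: 10.8
position: [0.5962, -0.0138, 0.2519]
tool_rot: [[0.524, 0.122, 0.843], [0.069, -0.993, 0.101], [0.849, 0.005, -0.528]]
ft_force: [0.1, -0.4, 0.0]
grip_width: 0.0003
```

Call:
jog_arm:
  plan:
    - [[0, 0, 0, 0, 0, 0], [0, 0, 0, 0, 0, 0], [0, 0, 0, 0, 0, 0], [0, 0, 0, 0, 0, 0], [0, 0, 0, 0, 0, 0], [0, 0, 0, 0, 0, 0], [0, 0, 0, 0, 0, 0], [0, 0, 0, 0, 0, 0], [0, 0, 0, 0, 0, 0], [0, 0, 0, 0, 0, 0]]

```text
time_s: 11.8
position: [0.5962, -0.0136, 0.2525]
tool_rot: [[0.523, 0.122, 0.843], [0.069, -0.993, 0.101], [0.849, 0.006, -0.528]]
ft_force: [0.1, -0.8, -0.2]
grip_width: 0.0002
```

```bash
python3 st.py; python3 -c "
from h import *
save('scene','scene6.png')
im=cv2.imread('pics/scene6.png'); cv2.imwrite('pics/scene6c.png',cv2.resize(im[120:310,180:420],None,fx=3,fy=3))"
```

```text
t 11.8 tcp_rw [0.0059 0.0307 0.2525] 
 [[ 0.528  0.003  0.849]
 [ 0.006 -1.    -0.001]
 [ 0.849  0.006 -0.528]] 
F [-0.   -0.77 -0.17] q [-23.9  12.1 108.4  79.1  26.2  -5.6] w 0.00022836809178340957
```

View pics/scene6c.png

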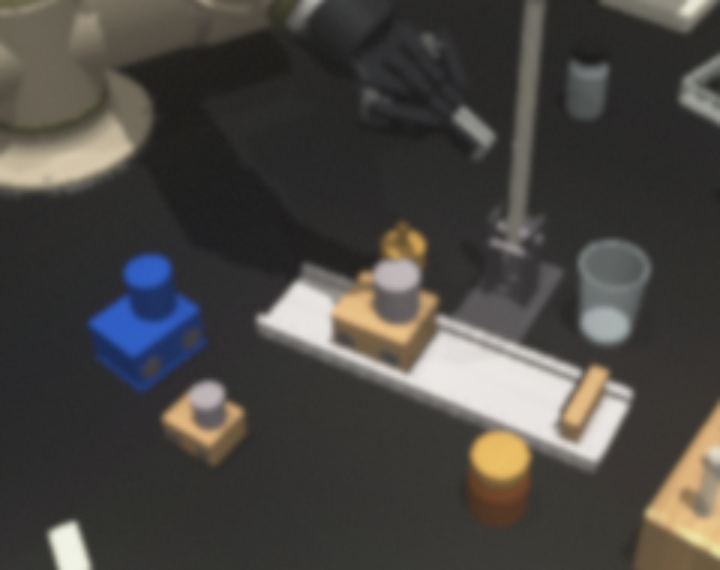

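Call:
jog_arm:
  plan:
    - [[-0.2, 0.1, -0.35, 0, 0, 0], [-0.2, 0.1, -0.35, 0, 0, 0], [0, 0, 0, 0, -0.8, 0], [0, 0, 0, 0, -0.8, 0], [0, 0, 0, 0, -0.8, 0], [0, 0, 0, 0, -0.8, 0], [0, 0, 0, 0, 0, 0]]

```text
time_s: 12.55
position: [0.5682, -0.019, 0.2549]
tool_rot: [[0.769, 0.147, 0.623], [0.11, -0.989, 0.098], [0.63, -0.006, -0.776]]
ft_force: [0.9, 0.5, 0.5]
grip_width: 0.0004
```

```bash
python3 st.py; python3 -c "
from h import *
plan([-.165,.0,.2],60)"
```

```text
t 12.55 tcp_rw [-0.0226  0.0287  0.2549] 
 [[ 0.776  0.028  0.63 ]
 [ 0.018 -1.     0.023]
 [ 0.63  -0.006 -0.776]] 
F [0.99 0.37 0.52] q [-22.8   9.7  98.   29.9  41.7  41.7] w 0.0003639206772359185
d_rw [-0.1424 -0.0287 -0.0549] shift in present axes [-3.64  0.62 -1.19] in target axes [-3.77  0.72 -0.59] turn [-0.14 -1.05  0.13]
```

Call:
jog_arm:
  plan:
    - [[0, 0, 0, -0.07, -0.5, 0.07], [0, 0, 0, -0.07, -0.5, 0.07], [-0.5, 0.1, -0.08, 0, 0, 0], [-0.55, 0.1, -0.08, 0, 0, 0], [-0.55, 0.1, -0.08, 0, 0, 0], [-0.55, 0.1, -0.08, 0, 0, 0], [-0.55, 0.1, -0.08, 0, 0, 0], [-0.55, 0.1, -0.08, 0, 0, 0], [-0.55, 0.1, -0.08, 0, 0, 0], [0, 0, 0, 0, 0, 0]]

```text
time_s: 13.55
position: [0.4266, -0.0622, 0.1943]
tool_rot: [[0.857, 0.117, 0.502], [0.097, -0.993, 0.065], [0.507, -0.007, -0.862]]
ft_force: [0.5, -0.2, -0.7]
grip_width: 0.0002
```

```bash
python3 st.py; python3 -c "
from h import *
plan([-.15,.0,.032],60)
C=torw(cloud('scene',save('scene','scene7.png')[1]).reshape(-1,3))
b=(abs(C[:,1]-.1)<.08)&(C[:,2]>.2)&(abs(C[:,0])<.02); print('arm',b.sum(),C[b].min(0),C[b].max(0))
b=(C[:,2]>.052)&(C[:,2]<.064)&(abs(C[:,0]+.07)<.1)&(abs(C[:,1])<.05)
print('trolley',np.percentile(C[b],[2,98],axis=0).round(4).tolist())
"
```

```text
t 13.55 tcp_rw [-0.1683  0.0026  0.1943] 
 [[ 0.862 -0.002  0.507]
 [-0.005 -1.     0.005]
 [ 0.507 -0.007 -0.862]] 
F [ 0.43 -0.27 -0.74] q [-37.3   1.9 115.   30.5  44.7  27.6] w 0.0001875562785368338
d_rw [ 0.0183 -0.0026 -0.1623] shift in present axes [-1.66  0.09  3.73] in target axes [-1.63  0.07  3.74] turn [-0.03 -0.05 -0.03]
arm 298 [-0.00710366  0.11043772  0.20036656] [0.00650182 0.13426104 0.34567379]
trolley [[-0.1158, -0.0336, 0.0527], [-0.0388, 0.0292, 0.0623]]
```

View pics/scene7.png

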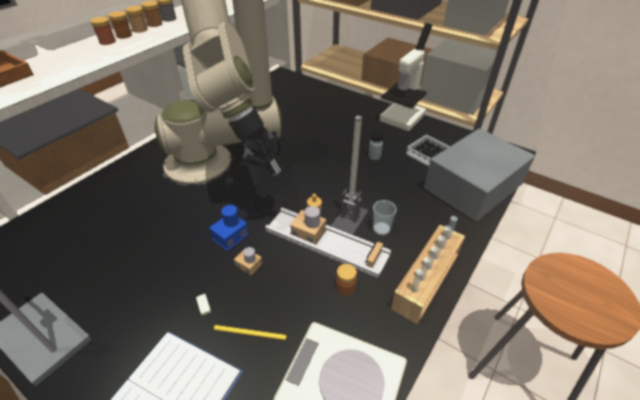

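Call:
jog_arm:
  plan:
    - [[-0.23, 0.01, 0.46, 0, 0, 0], [-0.23, 0.01, 0.46, 0, 0, 0], [-0.23, 0.01, 0.46, 0, 0, 0], [-0.23, 0.01, 0.46, 0, 0, 0], [-0.23, 0.01, 0.46, 0, 0, 0], [-0.23, 0.01, 0.46, 0, 0, 0], [-0.2, 0.01, 0.46, 0, 0, 0], [-0.15, 0.01, 0.35, 0, 0, 0], [0, 0, 0, 0, 0, 0]]

```text
time_s: 14.5
position: [0.441, -0.064, 0.0359]
tool_rot: [[0.859, 0.117, 0.499], [0.098, -0.993, 0.063], [0.503, -0.005, -0.864]]
ft_force: [-0.0, -0.4, -0.5]
grip_width: -0.0003
```

```bash
python3 st.py; python3 -c "
from h import *
plan([-.135,.0,.032],60)
save('scene','scene8.png')
im=cv2.imread('pics/scene8.png'); cv2.imwrite('pics/scene8c.png',cv2.resize(im[120:310,180:420],None,fx=3,fy=3))"
```

```text
t 14.5 tcp_rw [-0.1541 -0.0009  0.0359] 
 [[ 0.864 -0.002  0.503]
 [-0.005 -1.     0.003]
 [ 0.503 -0.005 -0.864]] 
F [-0.08 -0.39 -0.51] q [-35.8  25.1 127.1  77.1  20.6 -24.5] w -0.00027415918472887906
d_rw [ 0.0191  0.0009 -0.0039] shift in present axes [ 0.36 -0.02  0.32] in target axes [ 0.37 -0.02  0.32] turn [-0.02 -0.03 -0.03]
```

View pics/scene8c.png

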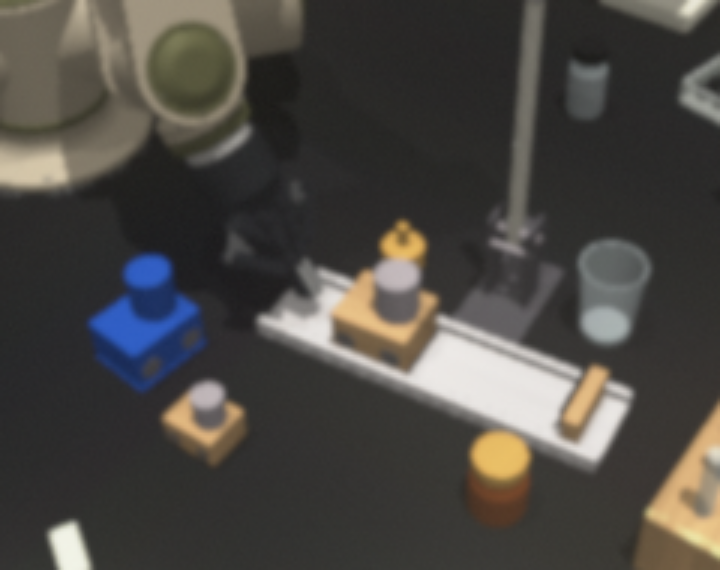

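Call:
jog_arm:
  plan:
    - [[0.3, 0, 0.2, 0, 0, 0], [0.3, 0, 0.2, 0, 0, 0], [0.22, 0, 0.13, 0, 0, 0], [0.22, 0, 0.13, 0, 0, 0], [0.22, 0, 0.13, 0, 0, 0], [0, 0, 0, 0, 0, 0]]

```text
time_s: 15.15
position: [0.5013, -0.0572, 0.0368]
tool_rot: [[0.856, 0.118, 0.504], [0.101, -0.993, 0.062], [0.507, -0.002, -0.862]]
ft_force: [-0.6, 0.4, 0.1]
grip_width: 0.0001
```

```bash
cat > chk.py <<'E'
import sys
from h import *
C=torw(cloud('scene',save('scene',sys.argv[1])[1]).reshape(-1,3))
b=(abs(C[:,1]-.1)<.08)&(C[:,2]>.2)&(abs(C[:,0])<.02); print('arm',b.sum(),C[b].min(0).round(3),C[b].max(0).round(3))
b=(C[:,2]>.052)&(C[:,2]<.064)&(abs(C[:,0])<.15)&(abs(C[:,1])<.05)
print('trolley block',np.percentile(C[b],[2,98],axis=0).round(4).tolist())
b=(C[:,2]>.095)&(C[:,2]<.112)&(abs(C[:,0])<.15)&(abs(C[:,1])<.03)
print('cyl',C[b].mean(0).round(4),np.percentile(C[b],[2,98],axis=0).round(4).tolist())
E
python3 st.py; python3 chk.py s9.png
```

```text
t 15.15 tcp_rw [-0.0935 -0.0013  0.0368] 
 [[ 0.862 -0.001  0.507]
 [-0.002 -1.     0.001]
 [ 0.507 -0.002 -0.862]] 
F [-0.51  0.47  0.07] q [-29.2  27.5 118.3  63.9  19.5  -4.6] w 0.00010582271290925962
arm 300 [-0.008  0.111  0.201] [0.006 0.132 0.345]
trolley block [[-0.1063, -0.0326, 0.0527], [-0.0061, 0.0298, 0.0628]]
cyl [-0.0613 -0.0034  0.1032] [[-0.1293, -0.0265, 0.0957], [-0.0115, 0.0202, 0.111]]
```

Call:
jog_arm:
  plan:
    - [[0.24, 0, 0.14, 0, 0, 0], [0.24, 0, 0.14, 0, 0, 0], [0.24, 0, 0.14, 0, 0, 0], [0.24, 0, 0.14, 0, 0, 0], [0.24, 0, 0.14, 0, 0, 0], [0.24, 0, 0.14, 0, 0, 0], [0.24, 0, 0.14, 0, 0, 0], [0, 0, 0, 0, 0, 0]]

```text
time_s: 16.0
position: [0.5779, -0.0481, 0.0363]
tool_rot: [[0.857, 0.118, 0.502], [0.1, -0.993, 0.062], [0.506, -0.003, -0.862]]
ft_force: [-0.8, -0.2, 0.3]
grip_width: 0.0002
```

```bash
python3 st.py; python3 chk.py s10.png
```

```text
t 16.0 tcp_rw [-0.0164 -0.0013  0.0363] 
 [[ 0.862 -0.001  0.506]
 [-0.003 -1.     0.002]
 [ 0.506 -0.003 -0.862]] 
F [-0.77 -0.1   0.27] q [-23.2  31.4 106.7  45.6  20.9  20. ] w 0.0002082486956875996
arm 301 [-0.007  0.11   0.2  ] [0.006 0.134 0.345]
trolley block [[-0.0298, -0.0322, 0.0528], [0.0712, 0.0303, 0.062]]
cyl [ 0.0179 -0.0025  0.1033] [[-0.0522, -0.0247, 0.0962], [0.0652, 0.025, 0.1111]]
```

Call:
jog_arm:
  plan:
    - [[0.2, 0, 0.12, 0, 0, 0], [0.2, 0, 0.12, 0, 0, 0], [0.15, 0, 0.09, 0, 0, 0], [0.1, 0, 0.06, 0, 0, 0], [0.06, 0, 0.035, 0, 0, 0], [0.04, 0, 0.023, 0, 0, 0], [0.04, 0, 0.023, 0, 0, 0], [0.04, 0, 0.023, 0, 0, 0], [0, 0, 0, 0, 0, 0]]

```text
time_s: 16.95
position: [0.6158, -0.0434, 0.0354]
tool_rot: [[0.857, 0.118, 0.501], [0.099, -0.993, 0.063], [0.505, -0.004, -0.863]]
ft_force: [-0.5, -0.1, 0.1]
grip_width: -0.0002
```

```bash
python3 st.py; python3 chk.py s11.png
```

```text
t 16.95 tcp_rw [ 0.0219 -0.0012  0.0354] 
 [[ 0.863 -0.001  0.505]
 [-0.003 -1.     0.003]
 [ 0.505 -0.004 -0.863]] 
F [-0.51 -0.08  0.1 ] q [-20.8  33.7 100.8  38.   22.6  30. ] w -0.00018219427673399455
arm 299 [-0.008  0.11   0.201] [0.007 0.134 0.345]
trolley block [[0.0102, -0.0326, 0.0525], [0.1084, 0.0292, 0.0629]]
cyl [ 0.0566 -0.0038  0.1033] [[-0.0137, -0.0273, 0.0958], [0.102, 0.0193, 0.111]]
```

Call:
jog_arm:
  plan:
    - [[0.03, 0, 0.018, 0, 0, 0], [0.03, 0, 0.018, 0, 0, 0], [0, 0, 0, 0, 0, 0], [0, 0, 0, 0, 0, 0]]

```text
time_s: 17.4
position: [0.6169, -0.0429, 0.0351]
tool_rot: [[0.858, 0.118, 0.499], [0.1, -0.993, 0.064], [0.503, -0.005, -0.864]]
ft_force: [-16.6, -3.3, 9.5]
grip_width: -0.0
```

```bash
python3 st.py
```

```text
t 17.4 tcp_rw [ 0.0229 -0.0008  0.0351] 
 [[ 0.864 -0.001  0.503]
 [-0.003 -1.     0.004]
 [ 0.503 -0.005 -0.864]] 
F [-16.85  -1.28   9.53] q [-20.7  33.8 100.5  37.5  22.8  30.6] w -2.099974479400328e-05
```

It's against the buffer, with the force up to 17 N. I'll back straight off.

Call:
jog_arm:
  plan:
    - [[-0.05, 0, -0.03, 0, 0, 0], [-0.1, 0, -0.06, 0, 0, 0], [-0.3, 0, -0.18, 0, 0, 0], [-0.4, 0, -0.24, 0, 0, 0], [-0.4, 0, -0.24, 0, 0, 0], [-0.4, 0, -0.24, 0, 0, 0], [-0.3, 0, -0.18, 0, 0, 0], [0, 0, -0.3, 0, 0, 0], [0, 0, -0.5, 0, 0, 0], [0, 0, 0, 0, 0, 0]]

```text
time_s: 18.4
position: [0.512, -0.0561, 0.0653]
tool_rot: [[0.856, 0.117, 0.503], [0.1, -0.993, 0.061], [0.507, -0.002, -0.862]]
ft_force: [0.4, -0.7, -0.1]
grip_width: 0.0001
```

```bash
python3 st.py; python3 chk.py s12.png; python3 -c "
from h import *
im=cv2.imread('pics/s12.png'); cv2.imwrite('pics/s12c.png',cv2.resize(im[100:310,180:420],None,fx=2.5,fy=2.5))"
```

```text
t 18.4 tcp_rw [-0.0828 -0.0015  0.0653] 
 [[ 0.862 -0.002  0.507]
 [-0.003 -1.     0.001]
 [ 0.507 -0.002 -0.862]] 
F [ 0.29 -0.74 -0.07] q [-28.2  24.2 115.1  49.5  22.6  11.8] w 6.197375802881852e-05
arm 298 [-0.006  0.111  0.201] [0.007 0.133 0.347]
trolley block [[0.0314, -0.0329, 0.0528], [0.1084, 0.0293, 0.0614]]
cyl [ 0.0323 -0.0031  0.1032] [[-0.1185, -0.0205, 0.0959], [0.1024, 0.0192, 0.111]]
```

View pics/s12c.png

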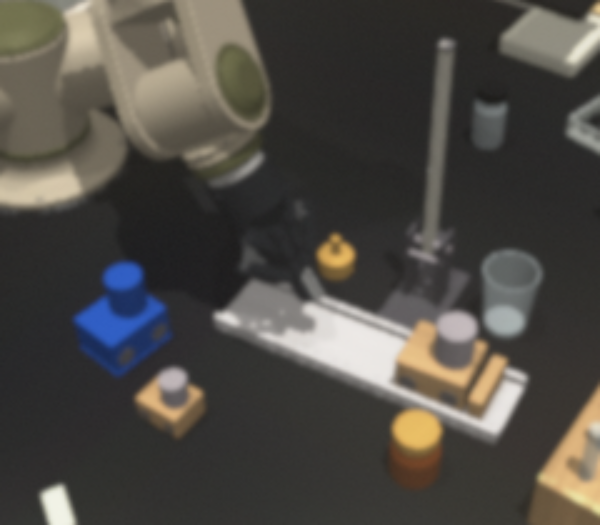

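The trolley now stands against the buffer (crop about (445,365) to (490,375)). The barrier arm is upright, and the bystanders in this crop look unmoved. Its centre comes out at x ≈ +0.070, and the robot is touching nothing, so I'm handing the job in.

```bash
python3 -c "
from rig import close_job
print(close_job())"
```

```text
the job is handed in; nothing more can be done
None
```

I pushed the barrier arm up with the closed fingertips until it swung past its balance point and stayed up on its own. I then pushed the trolley from behind along the runway, through the gate and against the buffer, and backed the arm away. The job was handed in at about 18.5 s of the 58 s allowed; `close_job` gives no verdict.

What the last checks showed:
- **Barrier:** it stands upright with nothing touching it. Its tip is about 0.346 m above the bench, as expected at the upper stop. I measured this again after the push and it had not changed.
- **Trolley:** its centre is at about x = +0.070 m (+0.071 is home). It is upright on the runway floor, and its top surface is at the same height as at the start.
- **Forces:** the highest wrist force I read was about 19 N, against the buffer. While raising the barrier I read no more than about 1.5 N, which is noise level. Both were read at the end of moves, so any short peak in between would not show.
- **Robot at the end:** its fingertips are about 0.1 m behind the trolley, and the force reading is close to zero.
- **Bystanders:** none looked moved in the last picture I viewed. I judged that by eye rather than measuring it, and that crop did not show the pencil and cut off most of the eraser.

One thing went wrong on the way. The last joint reached its range limit during the first tilt (-165.2 of -165.26 degrees). I turned the tool half a turn before touching anything.

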